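# Close the clamshell drill jig, pin it and hold it shut

## Robot

A 6-joint arm with a two-finger parallel gripper is mounted at the origin on the work surface. World frame = base frame: x ahead of the robot, y to its left, z up, the work surface at z = 0. Lengths are in m, angles in rad, forces in N, time in s.
With the tool pointing down it reaches from about 0.3 to 0.875 m from the base axis. Payload 4.2 kg.
Tool frame: the origin (TCP) lies at the very end of the fingers, on their centre line; the grasp point (between the pads) lies r.grasp_offset behind it (r.grasp_offset is the distance from the TCP to the grasp point, in m); z points along the fingers, y is the line along which they close (so a half turn about z gives the same grasp; the last joint's range is limited). The gripper opens to 85 mm and grips with 20 to 120 N. Pads are 22 mm wide; open, the fingers measure 114 mm over their backs; the gripper's body (76 mm by 85 mm) begins 54 mm behind the grasp point. The pads swing forward as they close: fully open they stand 13 mm farther back than shut.
Start: joints at [1.253, 0.32, 1.565, -0, 1.257, -0.02], TCP at [0.169, 0.55, 0.231] pointing down, gripper open.
Joint ranges: [-3.11, 3.11], [-0.84, 2.01], [0.21, 2.61], [-1.34, 4.49], [0.05, 2.63], [-2.56, 2.56]. Speed limits (rad/s): [2.57, 2.57, 3.14, 3.14, 3.14, 3.14].

## Interface

Orientations are given as a unit quaternion [x, y, z, w].
In Python, from station import r gives the robot as it stands.
- The arm moves only by the tool carry_out, never from a script. Its argument "series" is a list of rows, each a list of 3 entries, a list of its own where there are three numbers: the shift along the tool's x, y, z in units of 1 m (1.0 is 1 m), then the turn, a rotation vector about the tool's x, y, z in units of 180 degrees (1.0 is 180 degrees), then the finger opening in mm, from 0 to 85.4. A call has 1 to 12 rows; each row is the pose to reach, as a shift and turn from the pose commanded when the call began, along the tool's axes at that moment, turning the shorter way round; what a row does not reach only later rows make up. A row lasts 1/12 s, in which the tool goes at most 41.7 mm and 7.16 degrees, less where a joint would pass 70% of its speed; a pose out of reach is approached as far as the arm can. A call with a number of a shift or a turn outside -1 to 1 is refused whole. A call with a gripper value outside its range is refused whole. The fingers move at their own pace and stop on an object; the grip force is fixed at half the most. Time passes only in rows, so rows that repeat a pose let the fingers close. It gives the time, the measured TCP pose, the force, the opening and the grip force at its end, in the units of the state.
- r.observe(): the state, without advancing time (a new reading comes with each control period).
- r.read_camera(name): name is "side" or "top"; returns a dict with "pixels" (480x640x3 uint8, red, green, blue), "K" (3x3 intrinsics, pixels), "origin" and "attitude" of the camera in the world. Camera axes: x right, y up, looking along -z (the intrinsics and any distortion apply to the point x, -y, -z); pixel columns grow to the right and rows downward; lengths in m; the calibration is good to about 2 mm. A picture is of the moment at which its call begins. There is no depth.
- r.finish_job(): hands the job in; it is judged then, once.
Trained networks look in a picture, given as the dict that the camera call returned (one of the last four; its "shot" number tells which), for a name from the list of things; names that differ only in an ending like _2 or _b are one class to them, and where a whole thing is asked for, a point or a joint stands for the part that bears it (a point fixed in the world has none). Each returns a list of dicts, best first, with "confidence" (0 to 1); they miss things now and then, are a little off and sometimes report something else, mostly with a low value. They report only what shows in the picture. A call takes as long as a camera call. They do not tell look-alikes from the thing itself.
- r.spot_in(picture, name): "bbox" ([left, top, right, bottom] in pixels, round what is visible of it).
- r.regions_of(picture, name): "pixels" (480x640 bool, what is visible of it) and "bbox" ([left, top, right, bottom] in pixels, round what is visible of it).
- r.place_of(picture, name): "at" ([column, row] in pixels: a listed point, or the origin of a listed thing).
The state is a dict: "time_s": time; "joints": joint angles; "qvel": joint speeds; "joint_efforts": joint torques, N m; "ee_pos": TCP position; "eef_rot": TCP orientation; "wrist_force": force on the tool from outside, world axes, zero at the start; "torque": the same for the moment, N m; "width": opening from 0.0 (shut) to 1.0 (fully open); "grasp_force": force on a finger pad.
Only numpy, scipy, OpenCV 4.12 (cv2) and the standard library are available. Lean on these libraries where they do the work, as an engineer would, in place of code of your own. Each camera call takes 0.05 s, during which the arm holds its last target. There are 200 camera calls.

## Task

Swing the open lid of the spring-hinged drill jig down over the tube; take the round-knobbed locating pin out of the pin block and, with the lid down, push it straight down through the lid's hole into the hole below until its collar sits flat on the lid. Keep pushing down on the pin so that the lid stays pressed fully shut against its spring, and finish like that, still holding: do not let go. Leave the other pins and everything else on the bench where they are.

Things in the scene. Friction and masses are not known exactly. Their poses are not given: they have to be found in the camera images.
- jig: Drill jig, fixed to the bench: dark foot plate 150 x 130 x 10 mm and aluminium lower half, 100 (x) x 70 (y) mm, top 36 mm up. Origin: centre of underside, on the bench. x points from the pin hole to the hinge, y along the hinge, z up. A steel tube (23 mm thick, 150 long) lies fixed in it along y at x = 0, axis 36 mm up. Hinge cheeks reach 44 mm up. The lid opens up and over towards +x.
- jig_hinge (a point): Middle of the hinge axis, at x = 55, y = 0, z = 36 mm in the jig's frame; the axis runs along the jig's y. The aluminium lid (upper half) is 70 mm wide, 14 mm thick, 0.25 kg; its outer edge is 110 mm from the axis and its inner face lies in a plane through the axis.
- lid (a joint): Lid angle, rad: 0 = down on its spring, grows as it opens, 1.8 at the stop. Stiff hinge: it stays above about 1 rad and falls by itself when lower; 1 to 2 N at the edge moves it. A spring hinge on the same axis, not in this value, lifts the lid a further 0.08 rad unless it is pressed: true angle to the lower half = this + 0.08 free, + 0 pressed fully shut.
- lid_hole (a point): Centre of the upper (outer) mouth of the round through hole in the lid, 13 mm wide, 1.5 mm chamfer, 90 mm from the hinge axis, mid-width; z along the hole. 50 mm above the bench when pressed shut, about 57 mm when the lid is down but free. Pressing here, about 5 N starts and 7 N completes the closing of this 7 mm gap, then it stops solid; it springs up when released.
- base_hole (a point): Centre of the mouth of the round blind hole in the lower half, 13 mm in diameter, 26 mm deep, at x = -35, y = 0, z = 36 mm in the jig's frame. It lies straight below the lid's hole when the lid is down.
- rack: Wooden pin block fixed to the bench, 72 (x) x 240 (y) mm, 46 mm high, with a row of four equal vertical holes, 13 mm wide, 42 mm deep, 58 mm apart along its y axis. Origin: centre of underside. In each hole stands one plain steel part, in any order: locating pin, hex bolt, T-handle pin, ball-headed pin; all with the same shank.
- pin: Locating pin, plain steel, 0.08 to 0.15 kg, upright in one of the block's holes: straight shank 10 mm wide, 36 long with tapered tip; flat round collar 25 mm wide, 5 thick; above it a straight cylindrical knob 18 mm wide, 40 tall, with dark grooves round it: the tallest part in the block. Origin: centre of the collar's underside, which rests on the block's top. z up along the knob.
- pin_tip (a point): Lower end of the locating pin's shank, 36 mm below the collar's underside.
- pin_grip (a point): Good gripping point on the axis of the pin's knob, 28 mm above the collar's underside.
- bolt: Another part in the block: bolt with a hex head 26 mm wide, 13 mm tall. Origin: underside of the head. Leave it.
- tee_pin: Another part in the block: pin with a level crossbar 10 mm thick and 50 mm long, 30 mm above the block, along its own x. Leave it.
- ball_pin: Another part in the block: pin with a ball head 24 mm in diameter, 34 mm tall. Leave it.
- spray: Spray can, 60 mm in diameter, 190 mm tall, standing to the left. Origin: underside. Leave it.
- screw_jar: Lidded clear jar, 68 mm in diameter, 90 mm tall, on the bench beyond. Leave it.
- spanner: Spanner lying on the bench to the right. Leave it.
- tape: Grey ring (spacer), 100 mm across, 45 mm tall, on the bench beyond. Leave it.
- offcut: Wood offcut 140 x 45 x 38 mm on the bench beyond. Leave it.
There are look-alikes about, which are no part of the job. Leave any green or pink look-alike of the pin alone.

How it is judged:
On the way, in this order (a step that is already met when the one before it is completed fails the run):
1. the lid is swung down onto its spring (value of joint lid below 0.05 rad), for 0.1 s.
2. the pin's tip is through the lid's hole and in the lower hole (z of pin_tip in the frame of base_hole below -0.004 m and horizontal distance between pin_tip and base_hole below 0.005 m and value of joint lid below 0.05 rad), for 0.1 s.
At the end, for the whole second after the job is handed in: Lid pressed shut (hole within 2 mm of its shut height); pin upright (within 0.08 rad) through both holes: tip within 4 mm of the lower hole's axis and at least 18 mm deep, collar within 2 mm of the lid; fingers bearing on the pin with over 3 N; pin still (value of joint lid below 0.02 rad and z of lid_hole in the frame of jig below 0.052 m and z of pin in the frame of lid_hole below 0.002 m and z of pin_tip in the frame of base_hole below -0.018 m and horizontal distance between pin_tip and base_hole below 0.004 m and angle between the z axis of pin and the z axis of jig, either way round below 0.08 rad and contact force between the fingers and pin above 3 N and linear speed of pin below 0.02 m/s); the arm keeps its last pose, push and grip.
It fails at once if another part in the pin block is moved by more than 20 mm (distance of any of bolt, tee_pin, ball_pin from where it was at the start of the episode above 0.02 m).
It fails at once if something else on the bench is moved by more than 30 mm (distance of any of spray, screw_jar, spanner, tape, offcut from where it was at the start of the episode above 0.03 m).
It also fails if it takes over 59 s, if anything falls off the work surface, if the arm or the gripper's body presses on something with over 40 N, if the wrist force passes 120 N, or if a joint passes its speed limit or range.

## Working session

There is one attempt and no reset: what is moved stays moved. The work goes in short steps, Python scripts to look and compute and a tool call to move; the robot and the scene stay as the last step left them, time stands still between calls to the robot, and variables do not carry over. Pictures are saved under pics/ and viewed, at most 10 in all, crops included, and the job is handed in when it is done.

Besides the shell and the picture viewer there is one more tool, called after ">>>" as name(argument=value, ...), one argument or row to a line, values as JSON. carry_out: Moves the arm, as the interface text tells. Shifts and turns lie within -1 to 1; 1 stands for 1 m of shift or 180 degrees of turn. Its arguments: {"type":"object","properties":{"series":{"type":"array"}},"required":["series"]}

```bash
mkdir -p pics; cat > h.py <<'E'
import numpy as np, cv2
from scipy.spatial.transform import Rotation as R
from station import r
def ray(p,px):
    d=np.linalg.inv(p["K"])@np.array([px[0],px[1],1.]); d=np.array([d[0],-d[1],-d[2]])
    a=np.array(p["attitude"]); M=R.from_quat(a).as_matrix() if a.size==4 else a.reshape(3,3)
    d=M@d; return np.array(p["origin"]),d/np.linalg.norm(d)
def atz(p,px,z):
    o,d=ray(p,px); return o+d*(z-o[2])/d[2]
def tri(p1,a,p2,b):
    o1,d1=ray(p1,a);o2,d2=ray(p2,b)
    s=np.linalg.lstsq(np.c_[d1,-d2],o2-o1,rcond=None)[0]
    A=o1+s[0]*d1;B=o2+s[1]*d2; return (A+B)/2,np.linalg.norm(A-B)
def proj(p,X):
    a=np.array(p["attitude"]); M=R.from_quat(a).as_matrix() if a.size==4 else a.reshape(3,3)
    c=M.T@(np.array(X)-np.array(p["origin"])); q=np.array(p["K"])@np.array([c[0],-c[1],-c[2]]); return q[:2]/q[2]
def save(p,n): cv2.imwrite("pics/"+n,cv2.cvtColor(p["pixels"],cv2.COLOR_RGB2BGR))
E
python3 - <<'E'
from h import *
np.set_printoptions(precision=4,suppress=True)
print(r.grasp_offset,r.observe())
s=r.read_camera("side");t=r.read_camera("top");save(s,"s1.png");save(t,"t1.png")
for p,n in((s,"side"),(t,"top")):
    print(n,p["origin"],p["attitude"],p["K"],[k for k in p])
    for k in "jig jig_hinge lid_hole base_hole rack pin pin_tip pin_grip bolt tee_pin ball_pin spray".split():
        print(n,k,[(np.round(x["at"],1),round(x["confidence"],2)) for x in r.place_of(p,k)[:3]])
E
```

```text
0.0187 {'time_s': 0.0, 'joints': array([ 1.253 ,  0.3203,  1.5657, -0.    ,  1.2574, -0.02  ]), 'qvel': array([ 0.0017,  0.0007,  0.0015,  0.0023, -0.0006,  0.0003]), 'joint_efforts': array([ -0.0006, -41.5521, -23.4159,  -0.0002,   0.008 ,  -0.    ]), 'ee_pos': array([0.1686, 0.5492, 0.2305]), 'eef_rot': array([ 0.1483,  0.9889, -0.0009, -0.0001]), 'wrist_force': array([-0.633 ,  0.1338,  0.6326]), 'torque': array([-0.0773,  0.0245,  0.0115]), 'grasp_force': 0.0, 'width': 1.0041104536114707}
side [0.4288 0.914  0.6578] [-0.0324  0.4763  0.8764 -0.0631] [[510.8136   0.     317.2418]
 [  0.     510.8136 235.6757]
 [  0.       0.       1.    ]] ['pixels', 'K', 'origin', 'attitude', 'shot']
side jig [(array([346.2, 211.6]), 0.76), (array([361.2, 200.7]), 0.37)]
side jig_hinge [(array([327.2, 198.6]), 0.68)]
side lid_hole [(array([321.2, 166. ]), 0.61)]
side base_hole [(array([361.6, 200.6]), 0.63), (array([225.4, 299.3]), 0.59)]
side rack [(array([332.1, 315.3]), 0.65), (array([346.2, 269.3]), 0.45)]
side pin [(array([287.2, 266.5]), 0.69), (array([327.4, 305.9]), 0.64), (array([346. , 
[... 728 characters left out ...]
 0.76)]
top jig_hinge [(array([406.2, 219.2]), 0.7)]
top lid_hole [(array([412. , 200.1]), 0.7)]
top base_hole [(array([412.9, 258.4]), 0.73), (array([494.3, 235.7]), 0.49), (array([121.3, 233.9]), 0.4)]
top rack [(array([232.5, 255.2]), 0.82)]
top pin [(array([205.5, 205.8]), 0.72), (array([209.5, 312.2]), 0.69), (array([237.9, 309. ]), 0.57)]
top pin_tip [(array([211.8, 209.2]), 0.68)]
top pin_grip [(array([205.9, 204.6]), 0.67), (array([240.2, 309.3]), 0.57), (array([269.1, 198.4]), 0.56)]
top bolt [(array([265.8, 260.3]), 0.52)]
top tee_pin [(array([190.5, 241.7]), 0.44), (array([231.3, 250.5]), 0.42)]
top ball_pin [(array([239.9, 253.1]), 0.52)]
top spray [(array([118.4, 235.2]), 0.57)]
```

View pics/s1.png

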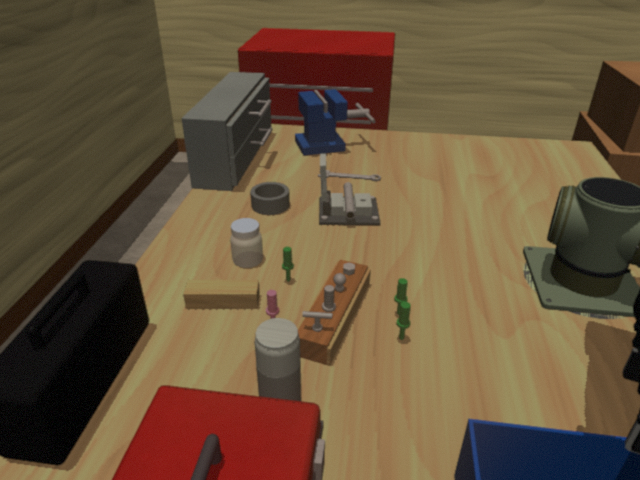

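View pics/t1.png

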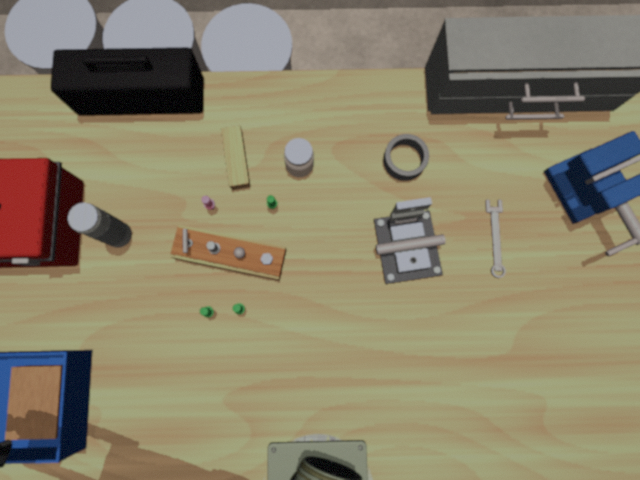

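The side view shows the block's four parts: tee (317,318), cylindrical grey knob (329,297), ball (340,282) and hex bolt (349,268). The top view has them at (187,241), (212,246), (240,253) and (267,259). The green and pink look-alikes stand on the bench outside the block. The jig is at (405,245) in the top view with its lid open, away from the robot. I'll confirm the pin in one crop and measure.

```bash
python3 - <<'E'
from h import *
np.set_printoptions(precision=4,suppress=True)
s=r.read_camera("side");t=r.read_camera("top")
a=cv2.resize(s["pixels"][235:365,265:415],None,fx=2.6,fy=2.6,interpolation=3)
b=cv2.resize(s["pixels"][145:235,300:400],None,fx=4,fy=4,interpolation=3)
c=cv2.resize(t["pixels"][215:290,165:295],None,fx=3,fy=3,interpolation=3)
d=cv2.resize(t["pixels"][185:295,365:455],None,fx=2,fy=2,interpolation=3)
W=np.zeros((600,800,3),np.uint8)
for im,x,y in((a,0,0),(b,395,0),(c,0,345),(d,500,365)):
    im=im[:600-y,:800-x];W[y:y+im.shape[0],x:x+im.shape[1]]=im
save({"pixels":W},"crop1.png")
for k,z in(("base_hole",.036),("jig_hinge",.036),("jig",0),("rack",0)):
    A=r.place_of(t,k);B=r.place_of(s,k)
    print(k,[atz(t,x["at"],z) for x in A[:1]],[atz(s,x["at"],z) for x in B[:2]])
A=r.place_of(t,"lid_hole")[0]["at"];B=r.place_of(s,"lid_hole")[0]["at"];print("lidhole",tri(t,A,s,B))
for p in(s,t):
    for m in r.regions_of(p,"rack")[:1]: print("rack bbox",m["bbox"],cv2.minAreaRect(np.argwhere(m["pixels"])[:,::-1].astype(np.float32)))
    for m in r.regions_of(p,"pin")[:6]: print("pin",m["bbox"],round(m["confidence"],2))
print("pinhead top guess",atz(t,(212,246),.09),atz(s,(329,288),.091))
for px in((187,241),(240,253),(267,259)): print(atz(t,px,.07))
E
```

```text
base_hole [array([ 0.4807, -0.2146,  0.036 ])] [array([ 0.479 , -0.2186,  0.036 ])]
jig_hinge [array([ 0.559 , -0.2059,  0.036 ])] [array([ 0.5637, -0.2044,  0.036 ]), array([0.4863, 0.0875, 0.036 ])]
jig [array([ 0.513 , -0.2127,  0.    ])] [array([ 0.5139, -0.2132,  0.    ])]
rack [array([0.5059, 0.1852, 0.    ])] [array([0.5052, 0.1884, 0.    ])]
lidhole (array([ 0.5767, -0.2069,  0.1232]), np.float64(0.005703235257892134))
rack bbox [297.3, 259.6, 370.3, 370.4] ((331.2550354003906, 309.9115295410156), (46.73580551147461, 111.14067840576172), 25.866357803344727)
pin [319.6, 284.7, 338.1, 313.0] 0.79
pin [264.3, 289.0, 281.7, 315.9] 0.72
pin [280.8, 247.1, 289.2, 278.0] 0.63
pin [399.0, 303.8, 409.9, 339.4] 0.55
pin [394.8, 278.6, 408.6, 313.2] 0.55
rack bbox [171.8, 224.0, 284.1, 280.8] ((227.3392333984375, 252.18362426757812), (113.65342712402344, 34.76848602294922), 11.725111961364746)
pin [263.9, 194.4, 277.5, 211.2] 0.62
pin [200.0, 196.9, 213.5, 208.8] 0.6
pin [198.4, 306.4, 214.2, 318.7] 0.56
pin [207.4, 241.0, 222.6, 252.6] 0.45
pin [228.4, 303.3, 246.8, 316.5] 0.44
pinhead top guess [0.5043 0.2086 0.09  ] [0.5062 0.2133 0.091 ]
[0.5193 0.2655 0.07  ]
[0.4915 0.1534 0.07  ]
[0.4776 0.0967 0.07  ]
```

View pics/crop1.png

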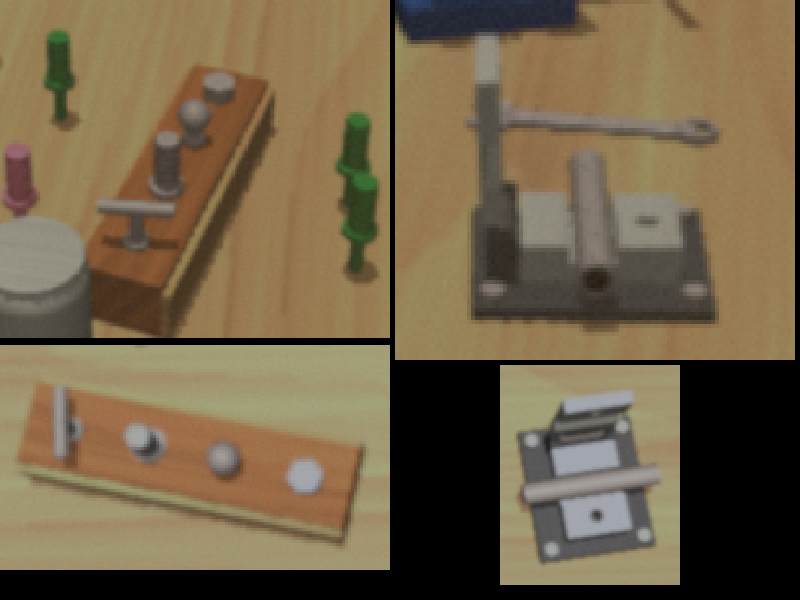

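The pin is the plain grey, grooved, collared knob standing in the block at side (329,297) / top (212,246). The three green ones and the pink one stand outside the block, so they are look-alikes. First I'll move to behind the lid with the fingers shut.

>>> carry_out(
  series=[
    [[-0.654,-0.589,0],[0,0,0.4052],0],
    [[-0.654,-0.589,0],[0,0,0.4052],0],
    [[-0.654,-0.589,0],[0,0,0.4052],0],
    [[-0.654,-0.589,0],[0,0,0.4052],0],
    [[-0.654,-0.589,0],[0,0,0.4052],0],
    [[-0.654,-0.589,0],[0,0,0.4052],0],
    [[-0.654,-0.589,0],[0,0,0.4052],0],
    [[-0.654,-0.589,0],[0,0,0.4052],0],
    [[-0.654,-0.589,0],[0,0,0.4052],0],
    [[-0.654,-0.589,0],[0,0,0.4052],0],
    [[-0.654,-0.589,0],[0,0,0.4052],0],
    [[-0.654,-0.589,0],[0,0,0.4052],0],
  ],
)

```text
time_s: 3.1
ee_pos: [0.4264, 0.1189, 0.2317]
eef_rot: [0.707, 0.707, 0.001, 0.0]
wrist_force: [1.3, -0.1, -0.3]
width: -0.003
grasp_force: 0.0
```

```bash
python3 - <<'E'
from h import *
np.set_printoptions(precision=4,suppress=True)
o=r.observe();print(o["ee_pos"],o["eef_rot"],o["joints"],R.from_quat(o["eef_rot"]).as_matrix())
s=r.read_camera("side");t=r.read_camera("top")
# jig geometry, refined: dark hole, tube
g=cv2.cvtColor(t["pixels"],cv2.COLOR_RGB2GRAY).astype(float)
w=g[252:267,405:422]; m=np.clip(w.mean()-15-w,0,None); yy,xx=np.mgrid[252:267,405:422]
print("hole",(xx*m).sum()/m.sum(),(yy*m).sum()/m.sum(),w.min(),w.mean())
for k in("jig","lid_hole","pin"):
  for p in(t,s):
    q=r.regions_of(p,k)
    if q: print(k,q[0]["bbox"],q[0]["confidence"])
print("tube ends",atz(t,(378,247),.0475),atz(t,(443,240),.0475))
E
```

```text
[0.4264 0.1189 0.2317] [0.7075 0.7068 0.0005 0.0002] [0.2458 0.1092 1.843  0.0002 1.1884 0.2467] [[ 0.001   1.      0.001 ]
 [ 1.     -0.001   0.0005]
 [ 0.0005  0.001  -1.    ]]
hole 412.948808348611 259.730503455084 66.0 165.4
jig [374.6, 197.7, 442.4, 284.9] 0.71
jig [314.3, 152.9, 381.1, 224.8] 0.98
lid_hole [286.0, 138.8, 314.7, 178.1] 0.6
lid_hole [321.8, 154.6, 326.9, 200.6] 0.72
pin [200.3, 196.8, 214.4, 209.6] 0.63
pin [397.2, 304.0, 411.0, 340.4] 0.88
tube ends [ 0.5021 -0.1407  0.0475] [ 0.5146 -0.2823  0.0475]
```

>>> carry_out(
  series=[
    [[-0.325,0.196,0],[0,0,0],0],
    [[-0.325,0.196,0],[0,0,0],0],
    [[-0.325,0.196,0],[0,0,0],0],
    [[-0.325,0.196,0],[0,0,0],0],
    [[-0.325,0.196,0],[0,0,0],0],
    [[-0.325,0.196,0],[0,0,0],0],
    [[-0.325,0.196,0],[0,0,0],0],
    [[-0.325,0.196,0],[0,0,0],0],
    [[-0.325,0.196,0],[0,0,0],0],
    [[-0.325,0.196,0],[0,0,0],0],
    [[-0.325,0.196,0],[0,0,0],0],
    [[-0.325,0.196,0.0],[0,0,0],0],
  ],
)

```text
time_s: 4.5
ee_pos: [0.6216, -0.2024, 0.2307]
eef_rot: [0.707, 0.708, -0.0, -0.001]
wrist_force: [-0.3, 0.9, 0.2]
width: 0.001
grasp_force: 0.0
```

```bash
python3 - <<'E'
from h import *
s=r.read_camera("side");t=r.read_camera("top")
a=cv2.resize(s["pixels"][90:240,270:400],None,fx=3,fy=3);b=cv2.resize(t["pixels"][150:300,350:480],None,fx=3,fy=3)
save({"pixels":np.hstack([a,b])},"c2.png")
E
```

```text
(no output)
```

View pics/c2.png

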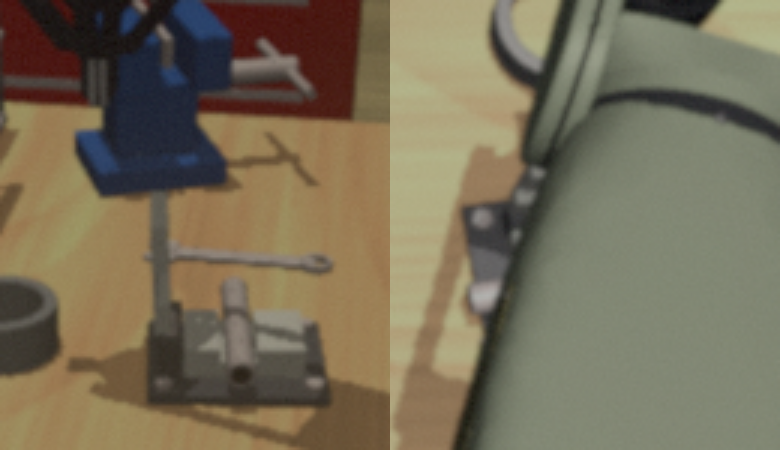

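The side view shows the shut fingers (crop 97,100) beyond the lid's back face (crop 160,240). Next I'll go down and sweep the lid over, slowly.

>>> carry_out(
  series=[
    [[0,0,0.04],[0,0,0],0],
    [[0,0,0.08],[0,0,0],0],
    [[0,0,0.112],[0,0,0],0],
    [[0,-0.015,0.112],[0,0,0],0],
    [[0,-0.03,0.112],[0,0,0],0],
    [[0,-0.045,0.112],[0,0,0],0],
    [[0,-0.06,0.112],[0,0,0],0],
    [[0,-0.075,0.112],[0,0,0],0],
    [[0,-0.09,0.112],[0,0,0],0],
    [[0,-0.1,0.112],[0,0,0],0],
    [[0,-0.11,0.112],[0,0,0],0],
    [[0,-0.12,0.112],[0,0,0],0],
  ],
)

```text
time_s: 5.6
ee_pos: [0.5012, -0.2034, 0.1198]
eef_rot: [0.707, 0.708, 0.0, 0.0]
wrist_force: [0.1, -0.2, 0.0]
width: 0.002
grasp_force: 0.1
```

```bash
python3 - <<'E'
from h import *
s=r.read_camera("side");t=r.read_camera("top")
a=cv2.resize(s["pixels"][90:240,270:400],None,fx=3,fy=3)
save({"pixels":a},"c3.png")
E
```

```text
(no output)
```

View pics/c3.png

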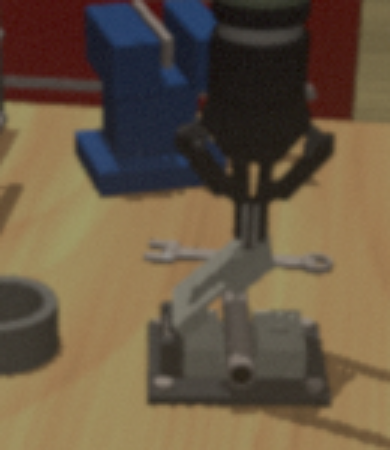

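The lid is part way down (about 45°) under the fingertips. I'll follow it down.

>>> carry_out(
  series=[
    [[0,-0.01,0.01],[0,0,0],0],
    [[0,-0.015,0.02],[0,0,0],0],
    [[0,-0.02,0.03],[0,0,0],0],
    [[0,-0.02,0.04],[0,0,0],0],
    [[0,-0.02,0.05],[0,0,0],0],
    [[0,-0.02,0.06],[0,0,0],0],
    [[0,-0.02,0.06],[0,0,0],0],
    [[0,-0.02,0.06],[0,0,0],0],
  ],
)

```text
time_s: 6.37
ee_pos: [0.4818, -0.2041, 0.0586]
eef_rot: [0.707, 0.707, -0.0, -0.001]
wrist_force: [-0.4, -0.9, 0.2]
width: -0.003
grasp_force: 0.0
```

>>> carry_out(
  series=[
    [[0,0,-0.04],[0,0,0],0],
    [[0,0,-0.08],[0,0,0],0],
    [[0,0,-0.11],[0,0,0],40],
    [[0.04,0.0,-0.11],[0,0,0],40],
    [[0.08,0.005,-0.11],[0,0,0],40],
    [[0.12,0.01,-0.11],[0,0,0],40],
    [[0.16,0.01,-0.11],[0,0,0],40],
    [[0.2,0.01,-0.11],[0,0,0],40],
    [[0.24,0.02,-0.11],[0,0,0],40],
    [[0.27,0.02,-0.11],[0,0,0],40],
    [[0.27,0.02,-0.11],[0,0,0],40],
  ],
)

```text
time_s: 7.28
ee_pos: [0.5024, 0.0707, 0.1701]
eef_rot: [0.705, 0.709, 0.002, -0.0]
wrist_force: [-0.1, -0.4, 1.1]
width: 0.471
grasp_force: 0.0
```

```bash
cat > meas.py <<'E'
from h import *
np.set_printoptions(precision=4,suppress=True)
s=r.read_camera("side");t=r.read_camera("top")
E
python3 - <<'E'
from meas import *
o=r.observe();print(o["ee_pos"],o["width"])
for p in(s,t):
    for k in("lid_hole","pin","pin_grip"):
        for x in r.place_of(p,k)[:5]: print(k,np.round(x["at"],1),round(x["confidence"],2),atz(p,x["at"],{"lid_hole":.057,"pin":.046,"pin_grip":.074}[k]))
    for m in r.regions_of(p,"pin")[:6]: print("pin",m["bbox"],round(m["confidence"],2))
a=cv2.resize(s["pixels"][150:240,300:400],None,fx=4,fy=4)
b=cv2.resize(t["pixels"][200:290,365:465],None,fx=4,fy=4)
save({"pixels":np.hstack([a,b])},"c4.png")
E
```

```text
[0.5019 0.0668 0.1697] 0.4707845886842545
pin [269.  309.6] 0.78 [0.6116 0.2346 0.046 ]
pin [327. 307.] 0.67 [0.5093 0.2124 0.046 ]
pin [402.4 328.8] 0.62 [0.3739 0.2498 0.046 ]
pin [401.1 299.1] 0.62 [0.3765 0.1706 0.046 ]
pin [285.  265.9] 0.52 [0.6088 0.1004 0.046 ]
pin_grip [329.1 292.7] 0.84 [0.5067 0.2055 0.074 ]
pin_grip [404.9 310.5] 0.76 [0.3723 0.2341 0.074 ]
pin_grip [399.3 290.7] 0.72 [0.3822 0.1815 0.074 ]
pin_grip [290.9 253.2] 0.64 [0.5972 0.094  0.074 ]
pin_grip [273.5 301. ] 0.51 [0.6004 0.2424 0.074 ]
pin [321.4, 284.2, 333.5, 308.7] 0.82
pin [396.9, 304.8, 412.2, 339.4] 0.71
pin [263.5, 290.3, 281.4, 319.3] 0.69
pin [279.6, 247.7, 291.7, 281.4] 0.68
pin [396.1, 278.4, 407.8, 312.9] 0.57
lid_hole [417.9 259.2] 0.71 [ 0.4726 -0.2233  0.057 ]
pin [206.8 312.5] 0.69 [0.3702 0.2254 0.046 ]
pin [209.4 205. ] 0.55 [0.6027 0.2247 0.046 ]
pin [214.7 246.1] 0.51 [0.5113 0.2114 0.046 ]
pin [416.  257.7] 0.37 [ 0.4774 -0.2217  0.046 ]
pin_grip [208.1 200.7] 0.66 [0.6053 0.222  0.074 ]
pin_grip [213.3 247.4] 0.48 [0.5039 0.209  0.074 ]
pin_grip [204.1 311. ] 0.44 [0.3723 0.2253 0.074 ]
pin [196.9, 304.1, 212.0, 320.1] 0.57
pin [199.8, 196.2, 211.6, 206.9] 0.54
```

View pics/c4.png

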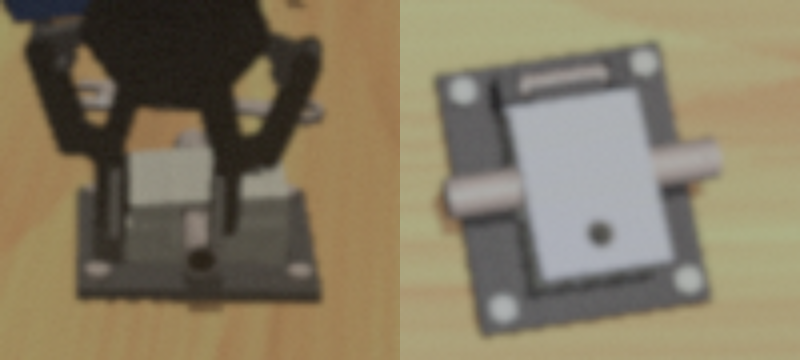

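The lid now lies down, with its hole in the top view at about (415,258). Next, to the pin: opening 40 mm, centred near (0.507, 0.2105).

>>> carry_out(
  series=[
    [[0.04,0.005,0],[0,0,0],45],
    [[0.08,0.005,0],[0,0,0],45],
    [[0.12,0.005,0],[0,0,0],45],
    [[0.143,0.005,0],[0,0,0],45],
    [[0.143,0.005,0.02],[0,0,0],45],
    [[0.143,0.005,0.045],[0,0,0],45],
    [[0.143,0.005,0.06],[0,0,0],45],
    [[0.143,0.005,0.06],[0,0,0],45],
  ],
)

```text
time_s: 8.45
ee_pos: [0.5045, 0.2078, 0.1061]
eef_rot: [0.707, 0.707, -0.003, -0.001]
wrist_force: [-0.2, -0.7, -0.1]
width: 0.523
grasp_force: 0.0
```

```bash
python3 - <<'E'
from meas import *
o=r.observe();print(o["ee_pos"],o["width"],R.from_quat(o["eef_rot"]).as_matrix())
# lid hole from top
g=cv2.cvtColor(t["pixels"],cv2.COLOR_RGB2GRAY).astype(float)
ys,xs=slice(252,265),slice(408,422);w=g[ys,xs]; m=np.clip(np.median(w)-25-w,0,None); yy,xx=np.mgrid[252:265,408:422]
c=((xx*m).sum()/m.sum(),(yy*m).sum()/m.sum());print("lidhole",c,atz(t,c,.057))
a=cv2.resize(s["pixels"][220:340,260:400],None,fx=4,fy=4)
b=cv2.resize(t["pixels"][190:310,160:220],None,fx=4,fy=4)
save({"pixels":np.hstack([a,b])},"c5.png")
E
```

```text
[0.5069 0.2085 0.1093] 0.5274747839552281 [[ 0.0006  1.     -0.0005]
 [ 1.     -0.0006 -0.0002]
 [-0.0002 -0.0005 -1.    ]]
lidhole (np.float64(414.54940434477925), np.float64(258.0560616678346)) [ 0.4752 -0.2163  0.057 ]
```

View pics/c5.png

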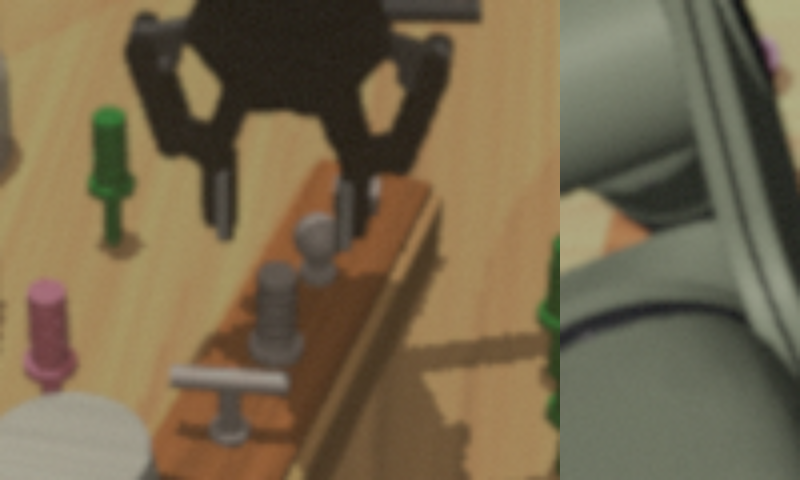

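The fingers straddle the grey knob (crop 277,310) evenly, with the neighbours clear. Going down and closing.

>>> carry_out(
  series=[
    [[0.001,0,0.02],[0,0,0],45],
    [[0.001,0,0.04],[0,0,0],45],
    [[0.001,0,0.052],[0,0,0],45],
    [[0.001,0,0.052],[0,0,0],45],
    [[0.001,0,0.052],[0,0,0],5],
    [[0.001,0,0.052],[0,0,0],5],
    [[0.001,0,0.052],[0,0,0],5],
    [[0.001,0,0.052],[0,0,0],5],
    [[0.001,0,0.052],[0,0,0],5],
    [[0.001,0,0.052],[0,0,0],5],
    [[0.001,0,0.052],[0,0,0],5],
  ],
)

```text
time_s: 9.47
ee_pos: [0.508, 0.2102, 0.0591]
eef_rot: [0.707, 0.707, 0.002, 0.001]
wrist_force: [0.3, -0.7, 6.6]
width: 0.193
grasp_force: 59.1
```

```bash
python3 - <<'E'
from meas import *
o=r.observe();print(o["ee_pos"],o["width"],o["grasp_force"],o["wrist_force"])
E
```

```text
[0.5081 0.2102 0.0592] 0.1890588971562853 59.10295075867907 [ 1.0165 -0.9489  6.0644]
```

Gripped: opening about 16 mm, pad force 59 N. Lifting straight out.

>>> carry_out(
  series=[
    [[0,0,-0.015],[0,0,0],5],
    [[0,0,-0.03],[0,0,0],5],
    [[0,0,-0.05],[0,0,0],5],
    [[0,0,-0.08],[0,0,0],5],
    [[0,0,-0.11],[0,0,0],5],
    [[0,0,-0.11],[0,0,0],5],
    [[0,0,-0.11],[0,0,0],5],
  ],
)

```text
time_s: 10.15
ee_pos: [0.5076, 0.2102, 0.1694]
eef_rot: [0.707, 0.707, 0.002, 0.001]
wrist_force: [-0.9, 0.0, -1.2]
width: 0.188
grasp_force: 59.0
```

```bash
python3 - <<'E'
from meas import *
o=r.observe();print(o["ee_pos"],o["width"],o["grasp_force"],o["wrist_force"])
hsv=cv2.cvtColor(t["pixels"],cv2.COLOR_RGB2HSV)
m=np.zeros((480,640),np.uint8);sub=hsv[195:295,365:455];m[195:295,365:455]=((sub[...,1]<45)&(sub[...,2]>150))
n,l,st,ce=cv2.connectedComponentsWithStats(m);i=1+np.argmax(st[1:,4]);rect=cv2.minAreaRect(np.argwhere(l==i)[:,::-1].astype(np.float32))
print(rect,st[i]);box=cv2.boxPoints(rect)
for b in box: print(b,atz(t,b,.057))
for p,n in((t,"t"),(s,"s")):
    for k in("lid_hole","pin_tip","pin"):
        print(n,k,[(np.round(x["at"],1),round(x["confidence"],2)) for x in r.place_of(p,k)[:4]])
g=cv2.cvtColor(s["pixels"],cv2.COLOR_RGB2GRAY)
print(t["pixels"].max(2)[254:264,409:422])
a=cv2.resize(s["pixels"][165:240,310:400],None,fx=5,fy=5,interpolation=3)
b=cv2.resize(s["pixels"][200:330,290:360],None,fx=3,fy=3,interpolation=3)
W=np.zeros((390,660,3),np.uint8);W[:375,:450]=a;W[:390,450:]=b
save({"pixels":W},"c6.png")
E
```

```text
[0.5059 0.2095 0.1666] 0.19075566279766626 59.05392323307751 [ 0.1849  0.3724 -1.4071]
((410.8235168457031, 245.29409790039062), (55.56554412841797, 50.763580322265625), 30.963756561279297) [ 377  223   69   47 1620]
[373.9412 252.7647] [ 0.4883 -0.1303  0.057 ]
[400.0588 209.2353] [ 0.5825 -0.1911  0.057 ]
[447.7058 237.8235] [ 0.5175 -0.2902  0.057 ]
[421.5882 281.3529] [ 0.4254 -0.2283  0.057 ]
t lid_hole [(array([419.1, 257. ]), 0.87)]
t pin_tip [(array([212.3, 211.8]), 0.58)]
t pin [(array([237.5, 309. ]), 0.6), (array([272.3, 204.1]), 0.55), (array([209.1, 203.5]), 0.5)]
s lid_hole [(array([365.3, 191.6]), 0.61), (array([360.6, 199.6]), 0.44)]
s pin_tip [(array([401.4, 339.8]), 0.81), (array([272.9, 321.4]), 0.79), (array([397.3, 315. ]), 0.74), (array([331., 274.]), 0.72)]
s pin [(array([402.1, 328.6]), 0.93), (array([328.5, 256. ]), 0.8), (array([399.7, 298.2]), 0.73), (array([271. , 311.7]), 0.62)]
[[187 188 186 181 174 174 175 178 184 187 186 187 186]
 [189 187 182 168 149 140 143 156 169 181 185 186 186]
 [188 185 174 145 114 105 107 124 145 170 183 186 186]
 [188 182 164 127  97  85  90  99 125 160 179 185 189]
 [187 183 163 122  88  78  84  96 117 153 176 186 187]
 [188 185 168 136  96  78  82  95 120 157 177 186 188]
 [189 187 179 157 124  99  98 114 141 167 180 187 188]
 [189 190 186 177 158 145 139 147 165 178 184 186 186]
 [189 188 188 185 181 176 171 175 180 185 187 186 186]
 [188 186 187 187 188 185 185 185 186 186 187 186 186]]
```

View pics/c6.png

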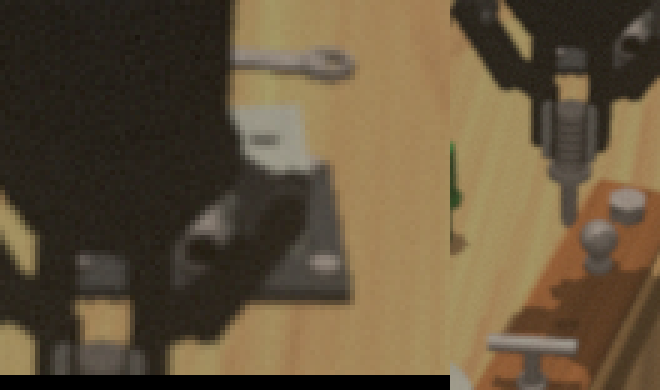

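The pin hangs upright and clean in the fingers, tip at side (330.5,274). The lid hole shows at side (363,193) and top (414.6,258).

```bash
python3 - <<'E'
from meas import *
print("lid tri",tri(t,(414.6,258.0),s,(363.0,192.8)))
for z in(.036,.057): print(z,"base/lid top",atz(t,(412.95,259.7),z),atz(t,(414.6,258),z),"side",atz(s,(363,192.8),z))
print("base side s1 crop", atz(s,(361.8,200.3),.036))
g=s["pixels"].max(2);print(g[189:197,356:371])
for X in([.4795,-.2155,.036],[.4805,-.2154,.057],[.4752,-.2163,.057]): print(X,proj(t,X),proj(s,X))
# pin tip
o,d=ray(s,(330.5,274)); k=(.2102-o[1])/d[1]; print("tip at plane y",o+k*d, proj(s,[.5076,.2102,.1694]))
o,d=ray(s,(329,258)); k=(.2102-o[1])/d[1]; print("collar",o+k*d)
E
```

```text
lid tri (array([ 0.4744, -0.2167,  0.0555]), np.float64(0.0021750176997682173))
0.036 base/lid top [ 0.4745 -0.2169  0.036 ] [ 0.4781 -0.2207  0.036 ] side [ 0.4748 -0.253   0.036 ]
0.057 base/lid top [ 0.4717 -0.2127  0.057 ] [ 0.4753 -0.2164  0.057 ] side [ 0.4732 -0.2136  0.057 ]
base side s1 crop [ 0.4751 -0.2129  0.036 ]
[[ 96 140 153 156 154 155 155 155 157 154 152 154 154 157 160]
 [ 77 125 150 156 156 156 152 154 154 155 154 153 157 156 162]
 [ 57 103 144 150 142 139 145 142 142 144 155 154 154 158 159]
 [ 46  82 121 137 123 107 107 108 111 126 147 155 156 157 160]
 [ 42  59 101 129 118 107 105 103 110 129 150 153 156 156 157]
 [ 38  46  83 122 141 144 142 140 143 148 151 154 153 158 158]
 [ 45  43  76 121 151 159 157 154 156 156 157 157 156 157 159]
 [ 39  48  78 126 153 157 156 159 157 155 154 156 157 158 157]]
[0.4795, -0.2155, 0.036] [412.1625 257.424 ] [360.1115 199.6702]
[0.4805, -0.2154, 0.057] [413.9698 255.5949] [360.1196 192.2576]
[0.4752, -0.2163, 0.057] [414.5378 258.0524] [362.2745 192.237 ]
tip at plane y [0.5044 0.2102 0.1197] [329.1405 250.2834]
collar [0.5076 0.2102 0.1535]
```

>>> carry_out(
  series=[
    [[-0.035,-0.003,0],[0,0,0],5],
    [[-0.075,-0.006,0],[0,0,0],5],
    [[-0.115,-0.009,0],[0,0,0],5],
    [[-0.155,-0.012,0],[0,0,0],5],
    [[-0.195,-0.015,0],[0,0,0],5],
    [[-0.235,-0.018,0],[0,0,0],5],
    [[-0.275,-0.021,0],[0,0,0],5],
    [[-0.315,-0.024,0],[0,0,0],5],
    [[-0.355,-0.027,0],[0,0,0],5],
    [[-0.395,-0.03,0],[0,0,0],5],
    [[-0.426,-0.032,0],[0,0,0],5],
    [[-0.426,-0.032,0.02],[0,0,0],5],
  ],
)

```text
time_s: 11.65
ee_pos: [0.4772, -0.2229, 0.1504]
eef_rot: [0.709, 0.705, 0.001, 0.005]
wrist_force: [1.2, -0.1, -0.2]
width: 0.19
grasp_force: 59.1
```

>>> carry_out(
  series=[
    [[0,0,0.02],[0,0,0],5],
    [[0,0,0.025],[0,0,0],5],
    [[0,0,0.025],[0,0,0],5],
    [[0,0,0.025],[0,0,0],5],
    [[0,0,0.025],[0,0,0],5],
  ],
)

```text
time_s: 12.07
ee_pos: [0.4756, -0.2161, 0.1234]
eef_rot: [0.707, 0.707, 0.0, 0.001]
wrist_force: [0.4, 0.7, -1.4]
width: 0.194
grasp_force: 59.1
```

```bash
python3 - <<'E'
from meas import *
o=r.observe();print(o["ee_pos"],o["width"],o["grasp_force"],o["wrist_force"])
print([(np.round(x["at"],1),round(x["confidence"],2)) for x in r.place_of(s,"pin_tip")[:6]])
X=o["ee_pos"]-[0,0,.049];print("predicted tip",X,proj(s,X),"hole pred",proj(s,[.475,-.2155,.057]))
a=cv2.resize(s["pixels"][120:230,320:420],None,fx=5,fy=5,interpolation=3)
save({"pixels":a},"c7.png")
E
```

```text
[ 0.4756 -0.2161  0.1234] 0.19156151400667867 59.05690113053424 [-0.7588 -0.0689 -0.6279]
[(array([401. , 341.9]), 0.79), (array([363.1, 187.7]), 0.61), (array([395.5, 314.2]), 0.54), (array([272.8, 323.8]), 0.51), (array([288.1, 282.1]), 0.5)]
predicted tip [ 0.4756 -0.2161  0.0744] [362.4806 186.0167] hole pred [362.3329 192.393 ]
```

View pics/c7.png

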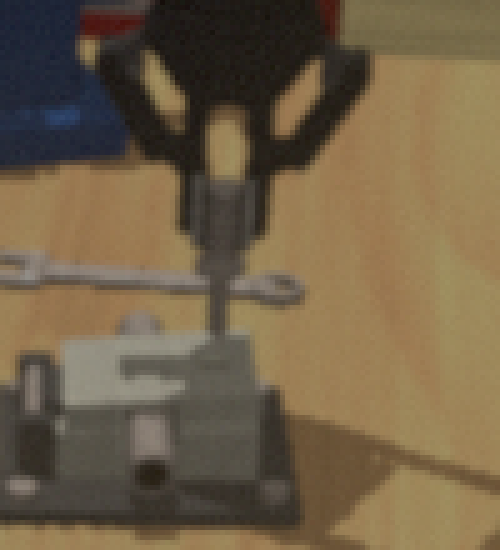

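The tip at side (363.4,187.4) is straight above the hole column (362.7). Going down slowly and watching the force.

>>> carry_out(
  series=[
    [[0,0,0.006],[0,0,0],5],
    [[0,0,0.012],[0,0,0],5],
    [[0,0,0.016],[0,0,0],5],
    [[0,0,0.02],[0,0,0],5],
    [[0,0,0.024],[0,0,0],5],
    [[0,0,0.024],[0,0,0],5],
    [[0,0,0.024],[0,0,0],5],
  ],
)

```text
time_s: 12.8
ee_pos: [0.4751, -0.2167, 0.098]
eef_rot: [0.707, 0.707, 0.0, 0.0]
wrist_force: [1.4, -2.7, -2.2]
width: 0.191
grasp_force: 58.9
```

Inside the lid's hole: no upward force, slight side load towards -y. Continuing.

>>> carry_out(
  series=[
    [[-0.001,0,0.004],[0,0,0],5],
    [[-0.001,0,0.008],[0,0,0],5],
    [[-0.001,0,0.012],[0,0,0],5],
    [[-0.001,0,0.016],[0,0,0],5],
    [[-0.001,0,0.02],[0,0,0],5],
    [[-0.001,0,0.02],[0,0,0],5],
    [[-0.001,0,0.02],[0,0,0],5],
  ],
)

```text
time_s: 13.38
ee_pos: [0.4747, -0.2175, 0.0777]
eef_rot: [0.707, 0.707, -0.0, -0.0]
wrist_force: [1.0, -4.0, -4.2]
width: 0.188
grasp_force: 58.9
```

>>> carry_out(
  series=[
    [[-0.001,0,0.002],[0,0,0],5],
    [[-0.0015,0,0.004],[0,0,0],5],
    [[-0.0015,0,0.006],[0,0,0],5],
    [[-0.0015,0,0.006],[0,0,0],5],
    [[-0.0015,0,0.006],[0,0,0],5],
  ],
)

```text
time_s: 13.8
ee_pos: [0.4745, -0.2183, 0.072]
eef_rot: [0.707, 0.707, 0.0, -0.001]
wrist_force: [1.6, -1.9, -3.1]
width: 0.195
grasp_force: 59.2
```

>>> carry_out(
  series=[
    [[-0.0003,0,0.002],[0,0,0],5],
    [[-0.0005,0,0.004],[0,0,0],5],
    [[-0.0005,0,0.006],[0,0,0],5],
    [[-0.0005,0,0.007],[0,0,0],5],
    [[-0.0005,0,0.008],[0,0,0],5],
    [[-0.0005,0,0.008],[0,0,0],5],
    [[-0.0005,0,0.008],[0,0,0],5],
  ],
)

```text
time_s: 14.38
ee_pos: [0.4736, -0.2189, 0.0643]
eef_rot: [0.707, 0.707, -0.001, -0.001]
wrist_force: [-3.5, -0.5, 5.3]
width: 0.197
grasp_force: 59.8
```

The spring is being pressed (5 N). I'll continue to the solid stop and ease the side load towards -x.

>>> carry_out(
  series=[
    [[0,-0.0007,0.001],[0,0,0],5],
    [[0,-0.001,0.002],[0,0,0],5],
    [[0,-0.001,0.003],[0,0,0],5],
    [[0,-0.001,0.003],[0,0,0],5],
    [[0,-0.001,0.003],[0,0,0],5],
  ],
)

```text
time_s: 14.8
ee_pos: [0.4732, -0.2191, 0.0618]
eef_rot: [0.707, 0.707, -0.0, -0.0]
wrist_force: [-3.7, 0.1, 6.9]
width: 0.191
grasp_force: 60.2
```

>>> carry_out(
  series=[
    [[0,-0.0005,0.001],[0,0,0],5],
    [[0,-0.0008,0.002],[0,0,0],5],
    [[0,-0.0008,0.003],[0,0,0],5],
    [[0,-0.0008,0.003],[0,0,0],5],
    [[0,-0.0008,0.003],[0,0,0],5],
  ],
)

```text
time_s: 15.22
ee_pos: [0.4731, -0.2194, 0.0602]
eef_rot: [0.707, 0.707, 0.0, 0.001]
wrist_force: [-5.3, 1.5, 16.7]
width: 0.19
grasp_force: 61.3
```

```bash
python3 - <<'E'
from meas import *
o=r.observe();print(o["ee_pos"],o["width"],o["grasp_force"],o["wrist_force"],o["torque"])
a=cv2.resize(s["pixels"][140:230,310:400],None,fx=6,fy=6,interpolation=3)
save({"pixels":a},"c8.png")
E
```

```text
[ 0.473  -0.2194  0.0602] 0.1934072764503307 61.286206385866535 [-4.5743  1.6076 15.5072] [0.2256 0.6174 0.0591]
```

View pics/c8.png

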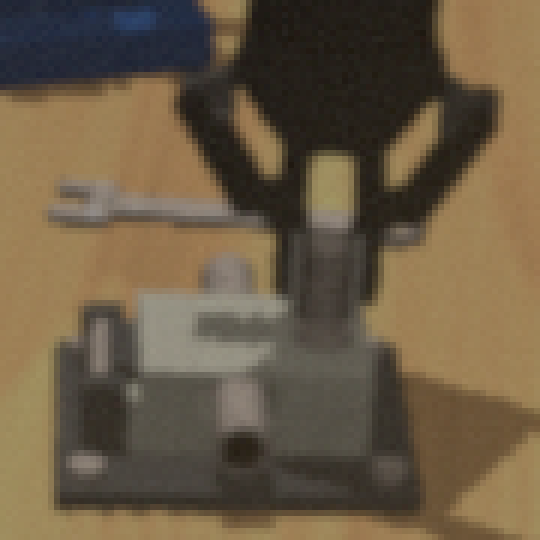

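The lid lies flat, with the collar seated on it at crop (325,335) and the pin upright. Push is about 16 N, well above the 7 N needed to close. Handing in.

```bash
python3 -c "
from station import r
print(r.finish_job())"
```

```text
the job is handed in; nothing more can be done
None
```

I handed the job in with the lid swung down, the locating pin pushed through both holes with its collar on the lid, and the arm still holding and pressing down at about 16 N; the hand-in gave no verdict.

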